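Hang up the clay paddle and the scraper to dry

TASK

Put the two clay tools away on their drying posts. First push the paddle's ring eye down through the sprung gate of the snap hook so that it sits inside with the gate shut behind it; then push the scraper's own snap clip down over the front bar of the rigid eye on the other post until its gate shuts round the bar. Let go so that both tools hang down freely at rest, and leave the bowl, mug and jar where they stand.

Things in the scene. Friction and masses are not known exactly. Their poses are not given: they have to be found in the camera images.
- paddle: Clay paddle, 188 mm long, 0.16 kg, flat on the board, eye overhanging. Origin under the eye's centre, at the handle's underside; x from blade to eye, z up. Steel ring eye at x=0, z=12 mm, flat in the xy plane, 40 mm inside, 56 outside, 8 mm bar. Square wooden handle 24 x 24 mm, x=-119 to -25, z=0 to 24; blade 62 wide, 20 thick, x=-160 to -110.
- paddle_grip (a point): Point in the paddle's handle to grip, across y: at x=-72, y=0, z=14 mm of the paddle's frame.
- paddle_eye (a point): Centre of the eye's bar at its far end, the part that goes into the snap hook: x=24, y=0, z=12 mm of the paddle's frame.
- scraper: Clay scraper, 205 mm long, 0.16 kg, on the board beside the paddle. Origin at the handle's underside, under the spine of its snap clip; x from blade to clip, z up. Square wooden handle 24 x 24 mm, x=-115 to -25, z=0 to 24; blade 66 wide, x=-161 to -109. At the far end a steel snap clip in the xz plane that opens downwards (see scraper_clip, clip_gate).
- scraper_grip (a point): Point in the scraper's handle to grip, across y: at x=-72, y=0, z=14 mm of the scraper's frame.
- scraper_clip (a point): Middle of the clip's inner space: x=27, y=0, z=30 mm of the scraper. The clip is an upside-down U of 8 mm bar: spine at x=0 (z=-20 to 48), top at z=48 (inside 44), nose at x=40 reaching down to z=2, bulging out to x=54 at z=31. The eye's 12 mm bar enters best at x=22 to 27, is past the gate once its centre is above z=29, and can go up to z=38.
- clip_gate (a joint): Scraper clip's sprung gate, a steel leaf 12 mm wide from its hinge at x=5, z=-14 mm of the scraper slanting up to the inside of the nose. 0 shut, grows to 0.85 rad as it is pushed up and inward; about 2 to 3 N at its tip; shuts by itself.
- hookpost: Fixed wooden post with a steel snap hook. Origin on the bench below the hook's nose; x from the nose to the post (-x roughly faces the robot), z up. Hook in the xz plane, a U of 10 mm bar open upwards: nose at x=0, tip z=250 mm; bottom bar z=198 (inside 203); spine x=51, up to z=280. Post front at x=95, top z=295.
- hook_nose (a point): Tip of the snap hook's nose (x=0, z=250 mm of hookpost).
- hook_seat (a point): Where the eye's bar ends up, on the inside bottom of the hook: x=18, y=0, z=207 mm of hookpost. An eye's 8 mm bar, lowered level with the nose inside the eye, enters best with its centre at x=13 to 20 mm and is past the gate once below z=215.
- hook_gate (a joint): Snap hook's sprung gate, a steel leaf 14 mm wide from its hinge on the spine (x=43, z=270 mm of hookpost) slanting down to the inside of the nose (x=9, z=244). 0 shut, grows to 0.85 rad as it is pushed down and inward; about 2 to 3 N at its tip; shuts by itself.
- eyepost: Fixed wooden post with a rigid steel eye. Origin on the bench below the middle of the eye's front bar; x from that bar to the post (-x roughly faces the robot), z up. The eye is a level loop of 12 mm bar, rubber-sleeved in front, at z=250 mm: front bar along y at x=0 (straight for y=-26 to 26), side bars at y=-34 and 34 back to a plate at x=90. The clip's nose goes down inside the loop.
- eye_bar (a point): Middle of the eye's front bar (x=0, y=0, z=250 mm of eyepost).
- board: Wooden ware board on battens, 130 (x) x 250 (y) mm, fixed, top at z=50 mm; origin on the bench below its centre. The two tools lie on it along its x, about 120 mm apart, in either order.
- bowl: Terracotta bowl, 110 mm across, 50 mm high; bystander. Origin under its centre.
- mug: White mug, 80 mm across, 90 mm high; bystander. Origin under its centre.
- jar: Grey lidded jar, 72 mm across, 80 mm high; bystander. Origin under its centre.
Not all that is in view belongs to the job. What is meant by the paddle is not blue or turquoise, and is the smaller of those in its own colour.

How it is judged:
By the outcome, as a careful person would: the job done as asked, in the order asked, and still so for the second after the job is handed in, with the robot touching nothing.
It also fails if it takes over 72 s, if anything falls off the work surface, if the arm or the gripper's body presses on something with over 40 N, if the wrist force passes 120 N, or if a joint passes its speed limit or range.

ROBOT

A 7-joint arm with a two-finger parallel gripper is mounted at the origin on the work surface. World frame = base frame: x ahead of the robot, y to its left, z up, the work surface at z = 0. Lengths are in mm, angles in rad, forces in N, time in s.
With the tool pointing down it reaches from about 350 to 900 mm from the base axis. Payload 19.9 kg.
Tool frame: the origin (TCP) lies midway between the tips of the shut fingers; the grasp point (between the pads) lies 19 mm behind it; z points along the fingers, y is the line along which they close (so a half turn about z gives the same grasp; the last joint's range is limited). The gripper opens to 94 mm and grips with 3 to 60 N. Pads are 16 mm wide; open, the fingers measure 119 mm over their backs; the gripper's body (75 mm by 177 mm) begins 78 mm behind the grasp point.
Start: joints at [-1.274, 0.417, -0.01, 1.614, 0.005, 1.111, -0.053], TCP at [207.122, 589.658, 178.125] pointing down, gripper open.
Joint ranges: [-2.81, 2.81], [-0.39, 2.02], [-1.27, 1.25], [0.06, 2.57], [-1.19, 4.33], [0.19, 2], [-2.82, 2.82]. Speed limits (rad/s): [1.89, 1.89, 2.39, 2.39, 3.01, 3.01, 3.01].

INTERFACE

Orientations are given as a 3x3 rotation matrix whose columns are the frame's x, y, z axes.
In Python, from workcell import arm, viewer gives the robot as it stands. The module is installed in compiled form; this text tells all that it offers.
- The arm moves only by the shell command python3 -m crank 'ROWS' [FORCE]. ROWS is JSON, a list of rows, each a list of 3 entries, a list of its own where there are three numbers: the shift along the tool's x, y, z in m, then the turn, a rotation vector about the tool's x, y, z in rad, then the opening, from 0 (shut) to 1 (fully open). In form: [[[dx, dy, dz], [wx, wy, wz], claw], ...]. A call has 1 to 5 rows; each row is the pose to reach, as a shift and turn from the pose commanded when the call began, along the tool's axes at that moment; what a row does not reach only later rows make up. A row lasts 1/12 s, in which the tool goes at most 41.7 mm and 7.16 degrees, less where a joint would pass 70% of its speed; a pose out of reach is approached as far as the arm can. A call with a gripper value outside its range is refused whole. The fingers move at their own pace and stop on an object; FORCE is the grip in N (left out, the last holds). Time passes only in rows, so rows that repeat a pose let the fingers close. It gives the time, the measured TCP pose, the force, the opening and the grip force at its end, in the units of the state.
- arm.observe(): the state, without advancing time (a new reading comes with each control period).
- viewer.camera(name): name is "side" or "top"; returns a dict with "image" (480x640x3 uint8, red, green, blue), "fov_y" (degrees; the focal length in pixels is half the picture's height over the tangent of half this angle, whatever the lens; pixels are square), "cx", "cy" (the principal point, pixels), "origin" and "attitude" of the camera in the world. Camera axes: x right, y down, z forward; pixel columns grow to the right and rows downward; lengths in mm; the calibration is good to about 2 mm. A picture is of the moment at which its call begins. There is no depth.
- arm.job_done(): hands the job in; it is judged then, once.
Trained networks look in a picture, given as the dict that the camera call returned (one of the last four; its "shot" number tells which), for a name from the list of things; names that differ only in an ending like _2 or _b are one class to them, and where a whole thing is asked for, a point or a joint stands for the part that bears it (a point fixed in the world has none). Each returns a list of dicts, best first, with "p" (0 to 1); they miss things now and then, are a little off and sometimes report something else, mostly with a low value. They report only what shows in the picture. A call takes as long as a camera call. They do not tell look-alikes from the thing itself.
- viewer.outline_of(query, picture): "pixels" (480x640 bool, what is visible of it) and "pixel" ([column, row] in pixels, amid what is visible of it).
- viewer.mark_of(query, picture): "pixel" ([column, row] in pixels: a listed point, or the origin of a listed thing).
The state is a dict: "time_s": time; "joints": joint angles; "joint_vel": joint speeds; "joint_efforts": joint torques, N m; "ee_pos": TCP position; "eef_rot": TCP orientation; "wrist_force": force on the tool from outside, world axes, zero at the start; "moment": the same for the moment, N m; "width": opening from 0.0 (shut) to 1.0 (fully open); "grasp_force": force on a finger pad.
Only numpy, scipy, OpenCV 4.12 (cv2) and the standard library are available. Lean on these libraries where they do the work, as an engineer would, in place of code of your own. Each camera call takes 0.05 s, during which the arm holds its last target. There are 200 camera calls.

## Working session

There is one attempt and no reset: what is moved stays moved. The work goes in short steps, Python scripts to look and compute and a shell command to move; the robot and the scene stay as the last step left them, time stands still between calls to the robot, and variables do not carry over. Pictures are saved under pics/ and viewed, at most 10 in all, crops included, and the job is handed in when it is done.

```bash
mkdir -p pics
cat > h.py <<'E'
import numpy as np, cv2
from workcell import arm, viewer
def K(c):
    f=240/np.tan(np.radians(c["fov_y"])/2); return f,c["cx"],c["cy"]
def ray(c,px):
    f,cx,cy=K(c); d=np.array([(px[0]-cx)/f,(px[1]-cy)/f,1.]); R=np.array(c["attitude"]); return np.array(c["origin"],float),R@d
def at_z(c,px,z):
    o,d=ray(c,px); return o+d*(z-o[2])/d[2]
def proj(c,P):
    f,cx,cy=K(c); q=np.array(c["attitude"]).T@(np.array(P,float)-np.array(c["origin"])); return np.array([cx+f*q[0]/q[2],cy+f*q[1]/q[2]])
def tri(c1,p1,c2,p2):
    o1,d1=ray(c1,p1);o2,d2=ray(c2,p2)
    A=np.stack([d1,-d2],1);t=np.linalg.lstsq(A,o2-o1,rcond=None)[0]
    a,b=o1+d1*t[0],o2+d2*t[1]; return (a+b)/2,np.linalg.norm(a-b)
def save(c,n): cv2.imwrite("pics/"+n,cv2.cvtColor(c["image"],cv2.COLOR_RGB2BGR))
E
python3 - <<'E'
from h import *
np.set_printoptions(precision=1,suppress=True)
c={n:viewer.camera(n) for n in("top","side")}
for n in c:
    save(c[n],n+"0.png"); print(n,{k:v for k,v in c[n].items() if k!="image"})
    for q in ["paddle","paddle_grip","paddle_eye","scraper","scraper_grip","scraper_clip","hookpost","hook_nose","hook_seat","eyepost","eye_bar","board","bowl","mug","jar"]:
        print(n,q,[(np.round(m["pixel"],1).tolist(),round(m["p"],2)) for m in viewer.mark_of(q,c[n])[:4]])
E
```

```text
top {'fov_y': 57.90872712811002, 'cx': 319.3237815706587, 'cy': 240.80668131067367, 'origin': array([ 394.9,   81.8, 1138.3]), 'attitude': array([[-0. , -1. ,  0.1],
       [-1. ,  0. ,  0. ],
       [-0. , -0.1, -1. ]]), 'shot': 1}
top paddle [([176.1, 213.6], 0.78), ([239.6, 377.9], 0.72), ([191.9, 133.9], 0.64), ([221.6, 207.7], 0.62)]
top paddle_grip [([257.1, 340.7], 0.87), ([137.4, 210.0], 0.66), ([219.9, 235.6], 0.59)]
top paddle_eye [([215.0, 194.1], 0.84), ([180.2, 127.5], 0.8), ([183.3, 217.9], 0.61), ([239.6, 392.5], 0.6)]
top scraper [([271.7, 201.6], 0.73)]
top scraper_grip [([268.2, 234.8], 0.96)]
top scraper_clip [([268.7, 194.2], 0.56)]
top hookpost [([453.1, 214.2], 0.61), ([346.7, 205.6], 0.52)]
top hook_nose [([492.2, 195.1], 0.71)]
top hook_seat [([486.2, 189.7], 0.91)]
top eyepost [([348.3, 205.1], 0.67), ([250.0, 245.9], 0.4), ([491.4, 195.1], 0.23)]
top eye_bar [([269.8, 204.5], 0.67), ([352.9, 184.8], 0.63)]
top board [([248.0, 246.3], 0.95), ([435.7, 273.9], 0.71)]
top bowl [([342.6, 267.1], 0.97)]
top mug [([285.5, 144.7], 0.6)]
top jar [([437.1, 270.4], 0.6
[... 329 characters left out ...]
, 224.6], 0.53)]
side paddle_grip [([233.7, 266.8], 0.94), ([314.1, 205.1], 0.86), ([378.6, 233.9], 0.77), ([305.6, 258.0], 0.71)]
side paddle_eye [([194.1, 263.7], 0.89), ([338.1, 225.0], 0.86), ([317.9, 227.8], 0.82), ([377.6, 214.4], 0.64)]
side scraper [([337.9, 250.9], 0.78)]
side scraper_grip [([315.8, 250.0], 0.86)]
side scraper_clip [([346.7, 241.4], 0.67)]
side hookpost [([381.6, 381.6], 0.95)]
side hook_nose [([391.0, 302.0], 0.96)]
side hook_seat [([396.1, 322.9], 0.59)]
side eyepost [([355.7, 303.1], 0.92)]
side eye_bar [([362.6, 233.6], 0.6)]
side board [([303.5, 256.6], 0.78)]
side bowl [([305.7, 308.4], 0.62)]
side mug [([395.7, 266.7], 0.58)]
side jar [([314.5, 376.3], 0.79)]
```

View pics/top0.png

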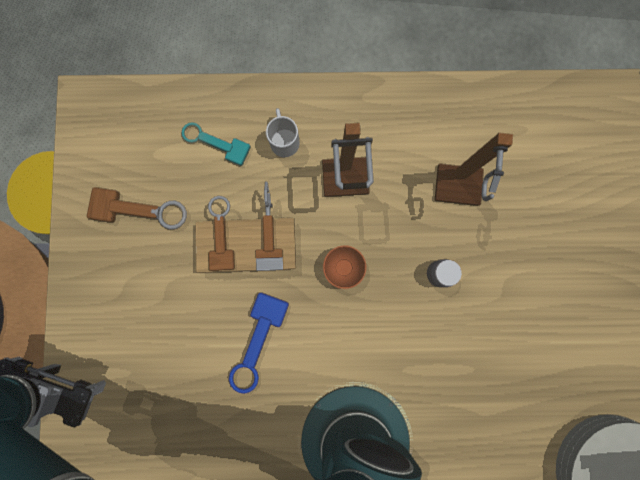

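View pics/side0.png

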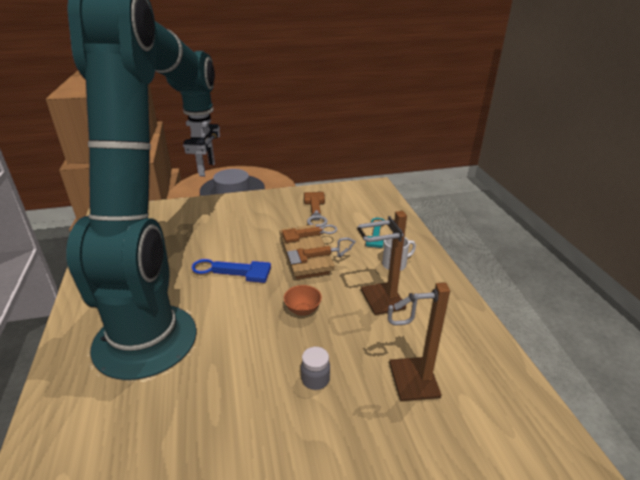

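The top view shows the target paddle on the board (grip about 220,236, eye 218,207), with the scraper beside it at 268,235. The lookalikes are the larger wooden paddle at 140,210 and the blue and turquoise ones. The eye post is near 352,150 and the yawed hook post near 495,160. Next I compute positions and get close-ups.

Run:
```python
from h import *
np.set_printoptions(precision=1,suppress=True)
t=viewer.camera("top");s=viewer.camera("side")
def mk(q,c,near,r=25):
    L=[m["pixel"] for m in viewer.mark_of(q,c) if np.hypot(*(np.array(m["pixel"])-near))<r]
    return np.array(L[0]) if L else None
for q,z,nt,ns in [("paddle",50,(221,208),(320,232)),("paddle_grip",64,(220,236),(305,236)),("paddle_eye",62,(215,194),(332,229)),
  ("scraper",50,(271,202),(338,251)),("scraper_grip",64,(268,235),(316,250)),("scraper_clip",80,(268.7,194),(347,241)),
  ("hook_nose",250,(492,195),(391,302)),("hook_seat",207,(486,190),(396,323)),("eye_bar",250,(353,185),(363,234)),
  ("hookpost",0,(453,214),(381,381)),("eyepost",0,(347,205),(356,303)),("board",0,(248,246),(303,256)),("bowl",0,(342,267),(305,308)),("mug",0,(285,140),(395,266)),("jar",0,(437,270),(314,376))]:
    a=mk(q,t,nt);b=mk(q,s,ns)
    print(q,a is not None and at_z(t,a,z),b is not None and at_z(s,b,z), tri(t,a,s,b) if a is not None and b is not None else "")
A=cv2.resize(t["image"][115:225,310:530],None,fx=3.6,fy=3.6,interpolation=cv2.INTER_CUBIC)
save({"image":A},"postT.png")
B=cv2.resize(s["image"][195:335,340:460],None,fx=4.2,fy=4.2,interpolation=cv2.INTER_CUBIC)
save({"image":B},"postS.png")
```

```text
paddle [588.6 341.7  50. ] [563.9 375.9  50. ] (array([569.6, 336.9,  76. ]), np.float64(28.76282251021962))
paddle_grip [515.7 336.3  64. ] [519.3 341.5  64. ] (array([516.6, 335.1,  68.2]), np.float64(2.795526944548961))
paddle_eye [621.3 343.1  62. ] [617.6 335.6  62. ] (array([621.3, 344.6,  56.2]), np.float64(2.410450544263536))
scraper [592.  209.2  50. ] [587.7 206.2  50. ] (array([590.6, 209.8,  47.4]), np.float64(3.7238726624820386))
scraper_grip [510.4 217.5  64. ] [522.5 215.5  64. ] (array([516.5, 216.7,  63.3]), np.float64(12.220896408011315))
scraper_clip [621.3 210.7  80. ] [612.3 215.3  80. ] (array([615.8, 210.9,  83.5]), np.float64(9.505070808436527))
hook_nose [ 571.9 -274.2  250. ] [ 577.  -273.8  250. ] (array([ 574.1, -274.7,  250.6]), np.float64(4.772546938948583))
hook_seat [ 585.4 -283.4  207. ] [ 593.4 -280.   207. ] (array([ 588.2, -283.2,  210.1]), np.float64(6.940500093905782))
eye_bar [597.5   9.7 250. ] [597.2   6.7 250. ] (array([598.1,   9.6, 248. ]), np.float64(0.2575961656499752))
hookpost [ 573.6 -274.3    0. ] [ 574.4 -268.2    0. ] (array([ 572.6, -272.5,    5.6]), np.float64(0.17575931881462145))
eyepost [600.7  13.6   0. ] [598.8  16.8   0. ] (array([599. ,  14. ,   2.7]), np.float64(2.429899332047071))
board [501.9 277.8   0. ] [484.8 287.2   0. ] (array([492.3, 277.7,   6.7]), np.float64(18.11656635117085))
bowl [443.1  28.    0. ] [446.3  37.4   0. ] (array([443.7,  28.3,   8.4]), np.float64(1.8686406611163011))
mug [768.9 174.2   0. ] [782.2 173.    0. ] (array([775.8, 173.2,  -1. ]), np.float64(12.737568322618811))
jar [ 419.8 -215.9    0. ] [ 416.5 -224.2    0. ] (array([ 418.9, -217.8,   -8. ]), np.float64(2.0676457432244844))
```

View pics/postT.png

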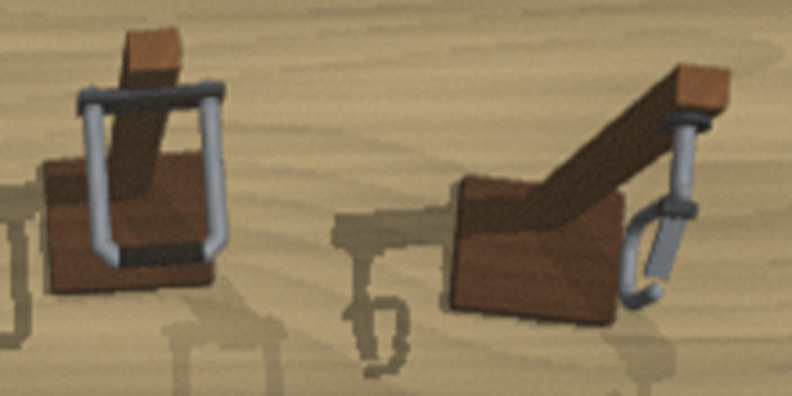

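View pics/postS.png

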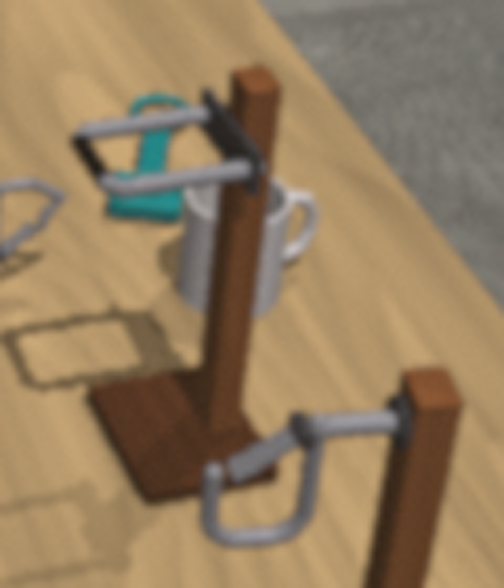

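The top crop gives the hook nose tip at 491.9,196.1 px and the spine top at 498.6,172.8. The eye's front bar runs from 343.3,186.7 to 365.6,185. The side crop confirms the gate on the hook's inner side. Next are the yaws.

Run:
```python
from h import *
np.set_printoptions(precision=1,suppress=True)
t=viewer.camera("top")
T=lambda x,y,z: at_z(t,(310+x/3.6-.36,115+y/3.6-.36),z)
def yaw(a,b): d=b-a; return np.degrees(np.arctan2(d[1],d[0])),np.hypot(d[0],d[1])
n=T(655,292,250);k=T(679,208,280);m=T(687,122,275);pa,pb=T(675,106,295),T(728,110,295)
print("hook",n,k,m,pa,pb,(pa+pb)/2);print(yaw(n,k),yaw(k,m),yaw(n,(pa+pb)/2),yaw(pb,pa))
a,b=T(120,257,250),T(200,251,250);print("eye",a,b,(a+b)/2,yaw(b,a))
for p,q in [((95,105),(105,245)),((210,100),(217,240)),((80,102),(223,92))]: print(T(*p,250),T(*q,250),yaw(T(*q,250),T(*p,250)))
# tools yaw by outline
for q,nr in (("paddle",(220,236)),("scraper",(268,235))):
    for o in viewer.outline_of(q,t):
        ys,xs=np.nonzero(o["pixels"])
        print(q,o["pixel"],o["p"],xs.min(),xs.max(),ys.min(),ys.max())
        if np.hypot(*(np.array(o["pixel"])-nr))<25:
            for r in range(ys.min(),ys.max()+1,4):
                w=xs[ys==r]
                if len(w): A,B=at_z(t,(w.min()-.5,r),70),at_z(t,(w.max()+.5,r),70); print(r,w.min(),w.max(),(A+B)[:2]/2,np.hypot(*(A-B)[:2]))
```

```text
hook [ 572.6 -275.   250. ] [ 614.2 -278.8  280. ] [ 665.1 -287.9  275. ] [ 668.  -273.2  295. ] [ 665.4 -302.4  295. ] [ 666.7 -287.8  295. ]
(np.float64(-5.150881485714467), np.float64(41.7715242874026)) (np.float64(-10.207092094513825), np.float64(51.75857486525983)) (np.float64(-7.734419327721037), np.float64(95.00910137273047)) (np.float64(84.87233290224106), np.float64(29.31717331258877))
eye [596.7  33.1 250. ] [599.7 -13.2 250. ] [598.2  10.  250. ] (np.float64(93.70698070755698), np.float64(46.44877034200355))
[687.2  46.3 250. ] [603.8  41.7 250. ] (np.float64(3.145097850615437), np.float64(83.49717029330336))
[689.4 -20.9 250. ] [606.  -23.2 250. ] (np.float64(1.5395155082963066), np.float64(83.40846681264786))
[689.1  55.  250. ] [694.1 -28.6 250. ] (np.float64(93.43557810379393), np.float64(83.83650971543229))
paddle [217.8, 250.8] 0.77 209 234 196 270
196 216 222 [615.7 333.8] 17.52688856463094
200 211 228 [605.5 332.4] 45.02738850635277
204 209 229 [595.4 333.6] 52.48410085957984
208 209 229 [585.3 333.4] 52.435951257982
212 211 227 [575.2 333.3] 42.40924417304728
216 
[... 1104 characters left out ...]
 266 269 [571.3 212.4] 9.96927991701956
217 264 271 [561.3 212.4] 19.92031860507235
221 263 271 [551.2 213.6] 22.390038107356297
225 263 272 [541.2 212.3] 24.854920163136722
229 263 272 [531.2 212.3] 24.832243381883718
233 263 273 [521.1 211.1] 27.290369985439582
237 264 273 [511.2 209.8] 24.78665303268883
241 264 273 [501.2 209.8] 24.764100656646626
245 264 273 [491.3 209.8] 24.741589303380714
249 257 282 [481.3 207.3] 64.2687766694017
253 256 282 [471.4 208.6] 66.6805779479152
257 255 282 [461.5 209.8] 69.08804135754798
261 255 282 [451.7 209.8] 69.02546590036464
265 255 282 [441.8 209.8] 68.9630037518911
269 256 280 [432. 211.] 61.51888593468411
scraper [474.5, 173.8] 0.38 436 512 133 205
```

```bash
cat >> h.py <<'E'
from scipy.spatial.transform import Rotation as Ro
def goal(p,yaw,pitch=0):
    """tool shift (m) and rotvec to TCP p (mm); tool y along +-y turned by yaw deg, tool down, pitched about the tool-lateral axis"""
    s=arm.observe();R=np.array(s["eef_rot"]);P=np.array(s["ee_pos"])
    best=None
    for f in (0,180):
        G=(Ro.from_euler("z",yaw,degrees=True)*Ro.from_euler("y",pitch,degrees=True)).as_matrix()@np.array([[1,0,0],[0,-1,0],[0,0,-1.]])@Ro.from_euler("z",f,degrees=True).as_matrix()
        w=Ro.from_matrix(R.T@G).as_rotvec()
        if best is None or np.linalg.norm(w)<np.linalg.norm(best): best=w
    print("shift",np.round(R.T@(np.array(p)-P)/1000,4),"turn",np.round(best,4))
def st():
    s=arm.observe();print(s["time_s"],np.round(s["ee_pos"],1),np.round(s["joints"],2),"F",np.round(s["wrist_force"],1),s["width"],s["grasp_force"]);return s
E
python3 -c "
from h import *
s=st();print(np.round(s['eef_rot'],3));goal((518,332,140),2.5)"
```

```text
3.35 [207.1 589.7 178.1] [-1.27  0.42 -0.01  1.61  0.    1.11 -0.05] F [-0.1  0.  -0.1] 1.0025408476704376 0.0
[[-0.943  0.331  0.   ]
 [ 0.331  0.943 -0.   ]
 [-0.    -0.    -1.   ]]
shift [-0.3787 -0.1401  0.0382] turn [-0.000e+00  1.000e-04 -3.814e-01]
```

```bash
python3 -m crank '[[[-0.038,-0.014,0],[0,0,-0.08],0.7],[[-0.076,-0.028,0],[0,0,-0.16],0.7],[[-0.114,-0.042,0],[0,0,-0.24],0.7],[[-0.152,-0.056,0],[0,0,-0.32],0.7],[[-0.19,-0.07,0],[0,0,-0.381],0.7]]' 60; python3 -c "
from h import *
goal((518,332,140),2.5)"
```

```text
time_s: 3.77
ee_pos: [364.4, 459.2, 178.3]
eef_rot: [[-0.999, -0.048, 0.0], [-0.048, 0.999, 0.0], [-0.0, 0.0, -1.0]]
wrist_force: [0.5, 0.2, 0.6]
width: 0.708
grasp_force: 0.0
shift [-0.1473 -0.1344  0.0383] turn [0.0002 0.0002 0.0041]
```

```bash
python3 -m crank '[[[-0.029,-0.027,0.006],[0,0,0],0.7],[[-0.058,-0.054,0.012],[0,0,0],0.7],[[-0.088,-0.08,0.02],[0,0,0.004],0.7],[[-0.118,-0.107,0.028],[0,0,0.004],0.7],[[-0.147,-0.134,0.038],[0,0,0.004],0.7]]' >/dev/null;  python3 -m crank '[[[0,0,0],[0,0,0],0.7],[[0,0,0],[0,0,0],0.7]]'
python3 - <<'E'
from h import *
t=viewer.camera("top");s=viewer.camera("side")
for q,z,nt,ns in [("paddle_grip",64,(220,236),(305,236)),("paddle_eye",62,(215,194),(332,229)),("paddle",50,(220,208),(318,230))]:
    for c,n in((t,nt),(s,ns)):
        print(q,[np.round(at_z(c,m["pixel"],z),1).tolist()+[round(m["p"],2)] for m in viewer.mark_of(q,c) if np.hypot(*(np.array(m["pixel"])-n))<25])
P=np.array(arm.observe()["ee_pos"]);print(proj(t,P),proj(s,P))
a=cv2.resize(t["image"][170:290,150:310],None,fx=3,fy=3,interpolation=cv2.INTER_CUBIC)
b=cv2.resize(s["image"][180:300,250:410],None,fx=3,fy=3,interpolation=cv2.INTER_CUBIC)
save({"image":np.vstack([a,b])[:, :]},"grip1.png") if 0 else cv2.imwrite("pics/grip1.png",cv2.cvtColor(cv2.resize(np.hstack([a,b]),(800,300)),cv2.COLOR_RGB2BGR))
E
```

```text
time_s: 4.35
ee_pos: [517.3, 330.7, 139.4]
eef_rot: [[-0.999, -0.035, -0.0], [-0.035, 0.999, -0.001], [0.001, -0.001, -1.0]]
wrist_force: [-0.5, 0.6, 0.3]
width: 0.699
grasp_force: 0.0
paddle_grip [[524.8, 338.4, 64.0, 0.89]]
paddle_grip [[514.8, 324.5, 64.0, 0.95]]
paddle_eye [[617.8, 349.8, 62.0, 0.57]]
paddle_eye [[557.5, 365.1, 62.0, 0.81]]
paddle [[585.0, 335.6, 50.0, 0.93]]
paddle [[557.3, 389.6, 50.0, 0.9]]
[211.40331609 232.51269411] [307.34625516 212.05869806]
```

View pics/grip1.png

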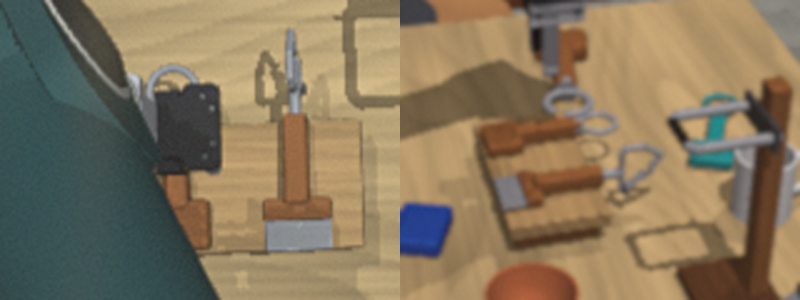

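The top crop shows the gripper over the paddle handle and the eye protruding ahead. The side crop shows the TCP above the handle centre. I descend and grip.

```bash
python3 -m crank '[[[-0.001,0.002,0.03],[0,0,0],0.7],[[-0.001,0.002,0.06],[0,0,0],0.7],[[-0.001,0.002,0.078],[0,0,0],0.7],[[-0.001,0.002,0.085],[0,0,0],0.7],[[-0.001,0.002,0.085],[0,0,0],0.7]]' 60; python3 -m crank '[[[0,0,0],[0,0,0],0],[[0,0,0],[0,0,0],0],[[0,0,0],[0,0,0],0],[[0,0,0],[0,0,0],0],[[0,0,0],[0,0,0],0]]' 60
```

```text
time_s: 5.17
ee_pos: [515.9, 334.9, 53.9]
eef_rot: [[-0.999, -0.04, -0.002], [-0.04, 0.999, -0.001], [0.002, -0.001, -1.0]]
wrist_force: [-0.3, -0.1, 0.5]
width: 0.705
grasp_force: 0.0
time_s: 5.58
ee_pos: [517.1, 335.4, 55.9]
eef_rot: [[-0.999, -0.039, 0.001], [-0.039, 0.999, 0.001], [-0.001, 0.0, -1.0]]
wrist_force: [-0.6, 0.9, 0.2]
width: 0.382
grasp_force: 0.0
```

```bash
python3 -m crank '[[[0,0,0.001],[0,0,0],0],[[0,0,0.001],[0,0,0],0],[[0,0,0.001],[0,0,0],0],[[0,0,0.001],[0,0,0],0],[[0,0,0.001],[0,0,0],0]]' 60; python3 -m crank '[[[0,0,0],[0,0,0],0],[[0,0,-0.01],[0,0,0],0],[[0,0,-0.03],[0,0,0],0],[[0,0,-0.06],[0,0,0],0],[[0,0,-0.09],[0,0,0],0]]' 60
```

```text
time_s: 6.0
ee_pos: [516.7, 335.1, 54.1]
eef_rot: [[-0.999, -0.039, -0.0], [-0.039, 0.999, -0.0], [0.0, -0.0, -1.0]]
wrist_force: [-0.4, 0.9, -1.0]
width: 0.028
grasp_force: 0.0
time_s: 6.42
ee_pos: [516.4, 334.8, 145.6]
eef_rot: [[-0.999, -0.039, -0.001], [-0.039, 0.999, -0.001], [0.001, -0.001, -1.0]]
wrist_force: [-0.1, 0.3, -0.0]
width: 0.004
grasp_force: 0.0
```

Run:
```python
from h import *
t=viewer.camera("top");s=viewer.camera("side");st()
P=np.array(arm.observe()["ee_pos"]);print(proj(t,P),proj(s,P))
a=cv2.resize(t["image"][160:280,170:290],(400,400),interpolation=cv2.INTER_CUBIC)
b=cv2.resize(s["image"][170:290,260:380],(400,400),interpolation=cv2.INTER_CUBIC)
save({"image":np.hstack([a,b])},"grip2.png")
```

```text
6.5167 [518.9 336.5 149.7] [-0.68  0.43  0.07  1.67 -0.03  1.04  1.01] F [0.3 0.4 0.3] 0.0019112643543657748 0.0
[209.21191494 230.55016065] [308.17177367 209.07905414]
```

View pics/grip2.png

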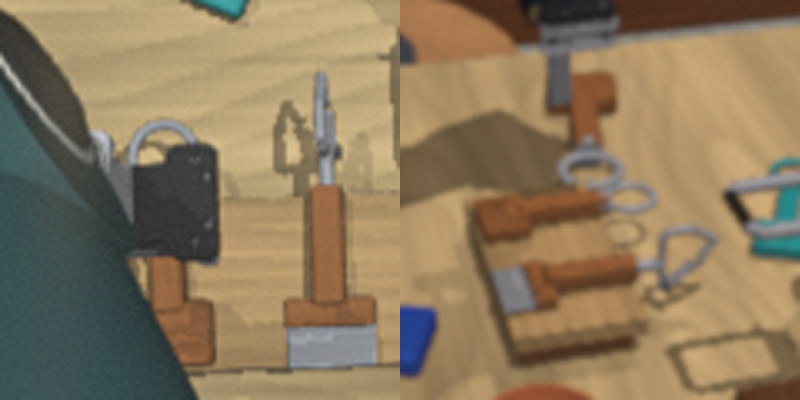

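The side crop shows the shut finger end near row 202, about 7 px above the projected TCP at row 209. So the real tips sit roughly 20 mm higher than reported, and they closed above the handle (top z=74). The paddle has not moved. I open and go lower, feeling for contact.

```bash
python3 -m crank '[[[0,0,0],[0,0,0],0.7],[[0,0,0],[0,0,0],0.7],[[0,0,0],[0,0,0],0.7],[[0,0,0],[0,0,0],0.7],[[0,0,0.03],[0,0,0],0.7]]' >/dev/null; python3 -m crank '[[[0,0,0],[0,0,0],0.7],[[0,0,0],[0,0,0],0.7],[[0,0,0.02],[0,0,0],0.7],[[0,0,0.04],[0,0,0],0.7],[[0,0,0.058],[0,0,0],0.7]]'; python3 -m crank '[[[0,0,0],[0,0,0],0.7],[[0,0,0.003],[0,0,0],0.7],[[0,0,0.005],[0,0,0],0.7],[[0,0,0.007],[0,0,0],0.7],[[0,0,0.007],[0,0,0],0.7]]'
```

```text
time_s: 7.35
ee_pos: [517.1, 335.4, 56.5]
eef_rot: [[-0.999, -0.039, 0.001], [-0.039, 0.999, 0.0], [-0.001, 0.0, -1.0]]
wrist_force: [0.2, -0.2, 0.1]
width: 0.678
grasp_force: 0.0
time_s: 7.77
ee_pos: [517.1, 335.4, 49.8]
eef_rot: [[-0.999, -0.039, 0.001], [-0.039, 0.999, 0.0], [-0.001, 0.0, -1.0]]
wrist_force: [-0.1, -0.7, -0.3]
width: 0.7
grasp_force: 0.0
```

```bash
python3 -m crank '[[[0,0,0.002],[0,0,0],0.7],[[0,0,0.004],[0,0,0],0.7],[[0,0,0.006],[0,0,0],0.7],[[0,0,0.006],[0,0,0],0.7]]'
python3 - <<'E'
from h import *
s=viewer.camera("side")
P=np.array(arm.observe()["ee_pos"]);print(proj(s,P),proj(s,P+[0,0,20]),proj(s,P+[0,33,0]),proj(s,P-[0,33,0]))
save({"image":cv2.resize(s["image"][180:280,260:380],(720,600),interpolation=cv2.INTER_CUBIC)},"grip3.png")
E
```

```text
time_s: 8.1
ee_pos: [516.6, 335.1, 42.8]
eef_rot: [[-0.999, -0.039, -0.0], [-0.039, 0.999, -0.0], [0.0, -0.0, -1.0]]
wrist_force: [0.5, 0.3, -0.3]
width: 0.703
grasp_force: 0.0
[307.99235706 236.45493865] [307.92142931 231.5399176 ] [306.0668865  231.37450809] [309.98325436 241.70800027]
```

View pics/grip3.png

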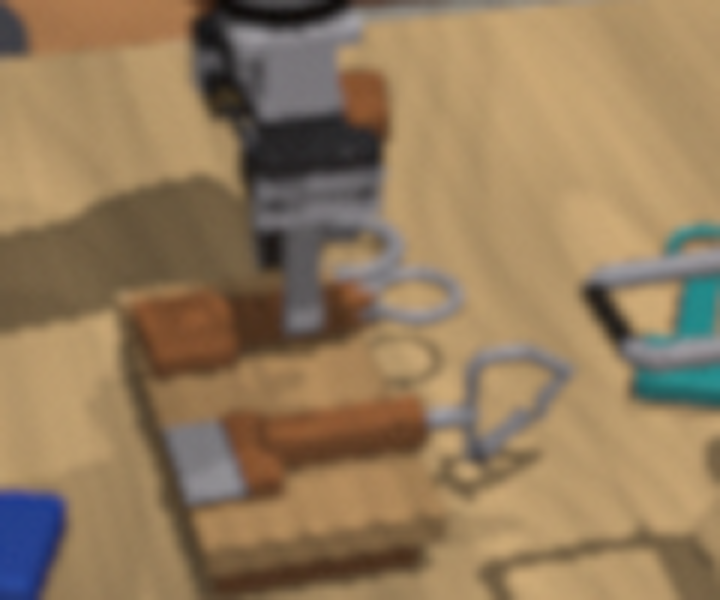

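The near finger's tip shows at 310.5,235.5 against an expected row of 241.7, so it is about 22 to 25 mm higher than reported, at z≈66. I go down another 12 mm, watching force.

```bash
python3 -m crank '[[[0,0,0.003],[0,0,0],0.7],[[0,0,0.006],[0,0,0],0.7],[[0,0,0.009],[0,0,0],0.7],[[0,0,0.011],[0,0,0],0.7],[[0,0,0.011],[0,0,0],0.7]]'; python3 -m crank '[[[0,0,0],[0,0,0],0],[[0,0,0],[0,0,0],0],[[0,0,0],[0,0,0],0],[[0,0,0],[0,0,0],0],[[0,0,0],[0,0,0],0]]' 60;python3 -m crank '[[[0,0,0],[0,0,0],0],[[0,0,0],[0,0,0],0],[[0,0,0],[0,0,0],0],[[0,0,0],[0,0,0],0],[[0,0,0],[0,0,0],0]]' 60
```

```text
time_s: 8.57
ee_pos: [516.5, 334.9, 31.5]
eef_rot: [[-0.999, -0.039, -0.001], [-0.039, 0.999, -0.001], [0.001, -0.001, -1.0]]
wrist_force: [-0.2, -0.4, 0.3]
width: 0.703
grasp_force: 0.0
time_s: 8.98
ee_pos: [516.8, 335.2, 32.3]
eef_rot: [[-0.999, -0.039, 0.0], [-0.039, 0.999, 0.0], [-0.0, 0.0, -1.0]]
wrist_force: [0.6, -0.4, 0.3]
width: 0.383
grasp_force: 0.0
time_s: 9.4
ee_pos: [516.9, 335.0, 32.2]
eef_rot: [[-0.999, -0.039, 0.0], [-0.039, 0.999, -0.0], [-0.0, -0.0, -1.0]]
wrist_force: [1.5, -1.6, 1.7]
width: 0.254
grasp_force: 59.7
```

```bash
python3 -m crank '[[[0,0,-0.01],[0,0,0],0],[[0,0,-0.04],[0,0,0],0],[[0,0,-0.075],[0,0,0],0],[[0,0,-0.11],[0,0,0],0],[[0,0,-0.145],[0,0,0],0]]' 60; python3 -m crank '[[[0,0,-0.035],[0,0,0],0],[[0,0,-0.07],[0,0,0],0],[[0,-0.02,-0.1],[0,0,0],0],[[0,-0.05,-0.12],[0,0,0],0],[[0,-0.08,-0.12],[0,0,0],0]]'; python3 -m crank '[[[0.01,-0.03,0],[0,0,0.03],0],[[0.013,-0.065,0],[0,0,0.06],0],[[0.016,-0.1,0],[0,0,0.1],0],[[0.019,-0.135,0],[0,0,0.13],0],[[0.022,-0.17,0],[0,0,0.17],0]]';python3 -m crank '[[[0,-0.035,0],[0,0,0],0],[[0,-0.07,0],[0,0,0],0],[[0,-0.105,0],[0,0,0],0],[[0,-0.14,0],[0,0,0],0],[[0,-0.17,0],[0,0,0],0]]'; python3 -c "
from h import *
st();goal((494,-263,290),-7.5)"
```

```text
time_s: 9.82
ee_pos: [516.3, 335.0, 179.4]
eef_rot: [[-0.999, -0.039, -0.0], [-0.039, 0.999, -0.0], [0.0, -0.0, -1.0]]
wrist_force: [0.2, 0.7, -2.5]
width: 0.251
grasp_force: 59.7
time_s: 10.23
ee_pos: [520.7, 255.4, 302.2]
eef_rot: [[-0.999, -0.041, 0.005], [-0.041, 0.999, 0.003], [-0.005, 0.003, -1.0]]
wrist_force: [1.1, 0.5, -1.9]
width: 0.248
grasp_force: 59.7
time_s: 10.65
ee_pos: [503.8, 82.9, 297.9]
eef_rot: [[-0.991, 0.132, 0.0], [0.132, 0.991, 0.001], [-0.0, 0.001, -1.0]]
wrist_force: [1.3, -0.3, -1.7]
width: 0.245
grasp_force: 59.7
time_s: 11.07
ee_pos: [481.5, -86.2, 297.9]
eef_rot: [[-0.991, 0.131, 0.001], [0.131, 0.991, 0.0], [-0.001, 0.0, -1.0]]
wrist_force: [0.5, -0.2, -2.8]
width: 0.248
grasp_force: 59.7
11.0667 [481.5 -86.2 297.9] [-0.24  0.07  0.38  1.79 -0.03  1.29  1.58] F [ 0.5 -0.2 -2.8] 0.24781111814578471 59.716901779174805
shift [-0.0356 -0.1736  0.0079] turn [ 0.0004  0.0006 -0.0008]
```

```bash
python3 -m crank '[[[-0.006,-0.035,0],[0,0,0],0],[[-0.014,-0.07,0],[0,0,0],0],[[-0.022,-0.105,0],[0,0,0],0],[[-0.03,-0.14,0.004],[0,0,0],0],[[-0.0355,-0.1735,0.008],[0,0,0],0]]' >/dev/null; python3 -m crank '[[[0,0,0.0],[0,0,0],0],[[0,0,0.005],[0,0,0],0],[[0,0,0.01],[0,0,0],0]]'
python3 - <<'E'
from h import *
np.set_printoptions(precision=1,suppress=True)
t=viewer.camera("top");s=viewer.camera("side");o=st();P=np.array(o["ee_pos"]);R=np.array(o["eef_rot"])
ex=-R[:,0]; zb=18
eye=P+ex*96+[0,0,zb+12]; g=P+[0,0,zb+14]; print("pred eye",eye,proj(t,eye),proj(s,eye))
for q in("paddle_eye","paddle","paddle_grip","hook_nose","hook_seat"):
    for n,c in(("t",t),("s",s)): print(q,n,[(np.round(m["pixel"],1).tolist(),round(m["p"],2)) for m in viewer.mark_of(q,c)[:6]])
a=cv2.resize(t["image"][130:250,420:540],(400,400),interpolation=cv2.INTER_CUBIC)
b=cv2.resize(s["image"][225:345,320:440],(400,400),interpolation=cv2.INTER_CUBIC)
save({"image":np.hstack([a,b])},"hook1.png")
E
```

```text
time_s: 11.73
ee_pos: [495.0, -260.2, 279.1]
eef_rot: [[-0.991, 0.13, 0.0], [0.13, 0.991, 0.0], [-0.0, 0.0, -1.0]]
wrist_force: [-0.1, -0.4, -3.1]
width: 0.249
grasp_force: 59.7
11.8333 [ 494.9 -259.3  278.5] [ 0.   0.2  0.5  1.7 -0.1  1.3  2. ] F [ 0.4  0.2 -1.4] 0.24785485970362303 59.7162401676178
pred eye [ 590.1 -271.6  308.4] [501.2 180.9] [400.3 281.9]
paddle_eye t [([497.4, 178.8], 0.95), ([238.8, 394.5], 0.65), ([182.0, 129.2], 0.64), ([185.7, 217.7], 0.56), ([340.2, 266.6], 0.18)]
paddle_eye s [([319.1, 227.9], 0.93), ([194.6, 265.1], 0.79), ([400.1, 278.1], 0.62), ([375.1, 214.9], 0.56), ([355.1, 301.6], 0.34)]
paddle t [([495.9, 191.5], 0.82), ([245.4, 376.3], 0.69), ([190.8, 133.6], 0.61), ([174.5, 215.2], 0.56)]
paddle s [([207.0, 267.9], 0.88), ([316.4, 225.2], 0.82), ([392.5, 283.9], 0.71), ([379.6, 223.8], 0.53)]
paddle_grip t [([495.6, 228.7], 0.75), ([256.0, 342.6], 0.74), ([134.6, 210.6], 0.56)]
paddle_grip s [([352.9, 282.7], 0.94), ([230.3, 270.0], 0.89), ([312.5, 204.4], 0.73), ([391.8, 301.8], 0.62), ([378.3, 229.7], 0.52), ([306.0, 258.2], 0.18)]
hook_nose t [([488.9, 192.2], 0.92)]
hook_nose s [([390.4, 301.9], 0.9), ([397.2, 266.6], 0.28)]
hook_seat t [([486.5, 193.6], 0.83)]
hook_seat s [([394.0, 318.7], 0.96), ([398.2, 263.9], 0.57), ([303.8, 308.1], 0.35)]
```

View pics/hook1.png

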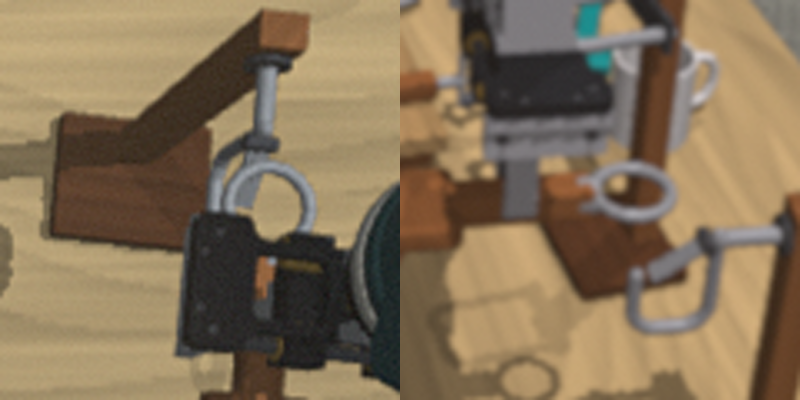

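The top crop shows the ring centre near 500.7,192.6. In the side crop it is near 390.4,282.3, with the hook below and the nose tip near 391.4,306. I compare the ring's triangulated position with the hook.

Run:
```python
from h import *
np.set_printoptions(precision=1,suppress=True)
t=viewer.camera("top");s=viewer.camera("side");o=st();P=np.array(o["ee_pos"]);R=np.array(o["eef_rot"])
ex=-R[:,0]
print("ring",tri(t,(500.7,192.6),s,(390.35,282.3)),"pred",P+ex*72+[0,0,30])
print("bar",tri(t,(497.4,178.8),s,(400.1,278.1)),"pred",P+ex*96+[0,0,30])
n0=np.array([574,-274.5,250])
print("nose proj",proj(t,n0),proj(s,n0))
# hook model in pixel: crop side coordinates
for yw in(-5,-7.5,-10):
  u=np.array([np.cos(np.radians(yw)),np.sin(np.radians(yw)),0])
  for x,z in((0,250),(51,280),(43,270),(51,203),(95,280)):
    q=n0*[1,1,0]+u*x+[0,0,z]; a=proj(t,q);b=proj(s,q); print(yw,x,z,"topcrop",(a-[420,130])*3.333,"sidecrop",(b-[320,225])*3.333+[400,0])
goal((0,0,0),-7.5)
```

```text
12.4333 [ 495.  -260.7  279.2] [ 0.   0.2  0.5  1.7 -0.1  1.3  2. ] F [-0.9  0.6 -1.5] 0.25034851641067457 59.716177582740784
ring (array([ 567.8, -269.5,  309.4]), np.float64(2.098650720568292)) pred [ 566.4 -270.1  309.3]
bar (array([ 593. , -263.1,  311.5]), np.float64(0.9862126928433947)) pred [ 590.2 -273.2  309.3]
nose proj [491.3 195.1] [391.  305.1]
-5 0 250 topcrop [237.6 216.9] sidecrop [636.6 267. ]
-5 51 280 topcrop [260.2 124.2] sidecrop [719.1 224.2]
-5 43 270 topcrop [253.1 141.3] sidecrop [705.1 237.3]
-5 51 203 topcrop [212.6 155.4] sidecrop [705.2 313.4]
-5 95 280 topcrop [262.8  53.7] sidecrop [785.8 218.1]
-7.5 0 250 topcrop [237.6 216.9] sidecrop [636.6 267. ]
-7.5 51 280 topcrop [263.9 124.6] sidecrop [720.1 226.4]
-7.5 43 270 topcrop [256.1 141.6] sidecrop [705.9 239.2]
-7.5 51 203 topcrop [216.  155.7] sidecrop [706.2 315.7]
-7.5 95 280 topcrop [269.6  54.3] sidecrop [787.9 222.3]
-10 0 250 topcrop [237.6 216.9] sidecrop [636.6 267. ]
-10 51 280 topcrop [267.5 125.1] sidecrop [720.9 228.7]
-10 43 270 topcrop [259.2 142. ] sidecrop [706.6 241.1]
-10 51 203 topcrop [219.4 156.2] sidecrop [707. 318.]
-10 95 280 topcrop [276.4  55.3] sidecrop [789.7 226.5]
shift [0.5 0.2 0.3] turn [-0.  0.  0.]
```

```bash
python3 -m crank '[[[0,-0.004,0.0],[0,0,0],0],[[0.001,-0.004,0.015],[0,0,0],0],[[0.001,-0.004,0.03],[0,0,0],0],[[0.001,-0.004,0.04],[0,0,0],0],[[0.001,-0.004,0.045],[0,0,0],0]]' 60; python3 -m crank '[[[0,0,0.008],[0,0,0],0],[[0,0,0.016],[0,0,0],0],[[0,0,0.022],[0,0,0],0],[[0,0,0.026],[0,0,0],0],[[0,0,0.026],[0,0,0],0]]'
```

```text
time_s: 12.85
ee_pos: [493.0, -264.5, 232.9]
eef_rot: [[-0.991, 0.131, -0.001], [0.131, 0.991, 0.0], [0.002, 0.0, -1.0]]
wrist_force: [-0.1, 0.3, -2.1]
width: 0.248
grasp_force: 59.7
time_s: 13.27
ee_pos: [493.0, -264.4, 207.4]
eef_rot: [[-0.991, 0.131, -0.001], [0.131, 0.991, 0.0], [0.001, 0.0, -1.0]]
wrist_force: [-2.0, -0.1, -1.6]
width: 0.251
grasp_force: 59.7
```

```bash
python3 -m crank '[[[0,0,0.006],[0,0,0],0],[[0,0,0.012],[0,0,0],0],[[0,0,0.018],[0,0,0],0],[[0,0,0.021],[0,0,0],0]]'; python3 -m crank '[[[0,0,0.003],[0,0,0],0],[[0,0,0.006],[0,0,0],0],[[0,0,0.008],[0,0,0],0],[[0,0,0.008],[0,0,0],0]]'
python3 - <<'E'
from h import *
s=viewer.camera("side");t=viewer.camera("top");st()
a=cv2.resize(t["image"][130:250,420:540],(400,400),interpolation=cv2.INTER_CUBIC)
b=cv2.resize(s["image"][265:345,350:430],(400,400),interpolation=cv2.INTER_CUBIC)
save({"image":np.hstack([a,b])},"hook2.png")
E
```

```text
time_s: 13.6
ee_pos: [493.2, -264.3, 186.2]
eef_rot: [[-0.991, 0.13, -0.001], [0.13, 0.991, 0.0], [0.001, 0.0, -1.0]]
wrist_force: [0.2, -0.3, -1.0]
width: 0.25
grasp_force: 59.7
time_s: 13.93
ee_pos: [493.3, -264.5, 178.8]
eef_rot: [[-0.991, 0.13, -0.0], [0.13, 0.991, 0.0], [0.0, 0.0, -1.0]]
wrist_force: [-0.1, -0.1, -1.9]
width: 0.249
grasp_force: 59.7
14.0333 [ 493.5 -264.6  179.3] [ 0.03  0.33  0.5   1.79 -0.18  1.07  2.04] F [ 0.9 -0.4 -1.9] 0.2462967359438431 59.71616327762604
```

View pics/hook2.png

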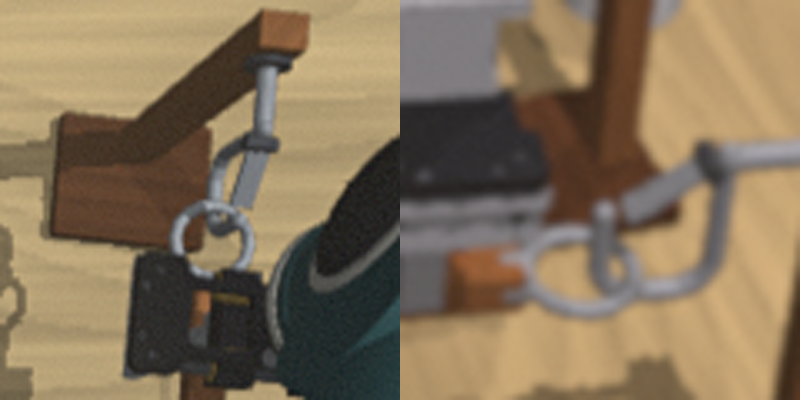

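Both crops show the hook's nose standing up through the ring with the gate closed above it. The eye is in. Rather than drop the paddle, I swing it down about the hook before letting go.

```bash
python3 -m crank '[[[-0.0035,0,0.0084],[0,-0.1,0],0],[[-0.008,0,0.0165],[0,-0.2,0],0],[[-0.013,0,0.0245],[0,-0.3,0],0],[[-0.013,0,0.0245],[0,-0.3,0],0]]'
```

```text
time_s: 14.37
ee_pos: [503.5, -266.2, 153.0]
eef_rot: [[-0.946, 0.133, 0.296], [0.127, 0.991, -0.039], [-0.299, 0.001, -0.954]]
wrist_force: [-0.6, -0.6, -1.1]
width: 0.248
grasp_force: 59.7
```

```bash
python3 -m crank '[[[-0.0035,0,0.009],[0,-0.1,0],0],[[-0.008,0,0.018],[0,-0.2,0],0],[[-0.013,0,0.026],[0,-0.3,0],0],[[-0.013,0,0.026],[0,-0.3,0],0]]'; python3 -m crank '[[[-0.0035,0,0.009],[0,-0.1,0],0],[[-0.008,0,0.018],[0,-0.2,0],0],[[-0.013,0,0.026],[0,-0.3,0],0],[[-0.013,0,0.026],[0,-0.3,0],0]]';  python3 - <<'E'
from h import *
s=viewer.camera("side");t=viewer.camera("top");o=st()
a=cv2.resize(t["image"][130:250,420:540],(400,400),interpolation=cv2.INTER_CUBIC)
b=cv2.resize(s["image"][255:375,330:450],(400,400),interpolation=cv2.INTER_CUBIC)
save({"image":np.hstack([a,b])},"hook3.png")
E
```

```text
time_s: 14.7
ee_pos: [525.1, -264.7, 135.7]
eef_rot: [[-0.851, 0.12, 0.512], [0.108, 0.993, -0.054], [-0.515, 0.01, -0.857]]
wrist_force: [1.3, -0.2, -1.8]
width: 0.252
grasp_force: 59.7
time_s: 15.03
ee_pos: [532.6, -269.5, 123.1]
eef_rot: [[-0.829, 0.137, 0.543], [0.126, 0.99, -0.058], [-0.545, 0.02, -0.838]]
wrist_force: [-4.7, -4.9, 2.3]
width: 0.249
grasp_force: 60.0
15.1333 [ 534.9 -265.3  122.6] [ 0.66  0.22 -0.12  2.2  -0.84  0.29  2.74] F [-1.1 -3.   3.6] 0.2510578435673263 60.063207149505615
```

View pics/hook3.png

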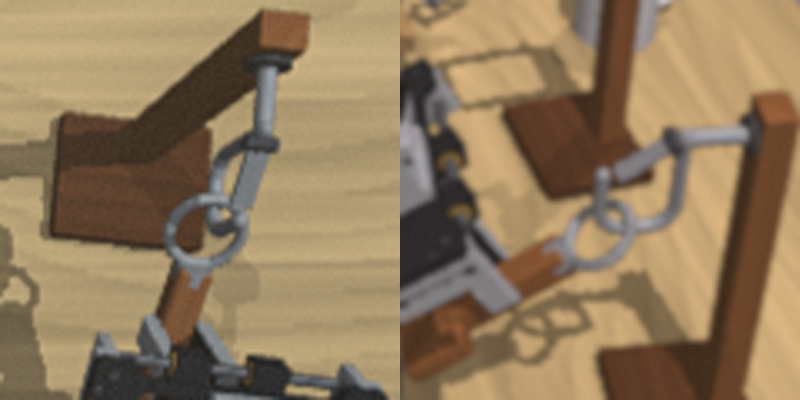

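The side crop shows the ring hanging on the hook with the handle sloping down at about 33° and the gate shut. Joints 6 and 7 are near their limits, so I release here and back off along the fingers.

```bash
python3 -m crank '[[[0,0,0],[0,0,0],0.8],[[0,0,0],[0,0,0],0.8],[[0,0,0],[0,0,0],0.8],[[0,0,0],[0,0,0],0.8],[[0,0,0],[0,0,0],0.8]]' >/dev/null; python3 -m crank '[[[0,0,0],[0,0,0],0.8],[[0,0,-0.01],[0,0,0],0.8],[[0,0,-0.035],[0,0,0],0.8],[[0,0,-0.07],[0,0,0],0.8],[[0,0,-0.1],[0,0,0],0.8]]'; python3 -m crank '[[[0,0,-0.03],[0,0.05,0],0.8],[[0,0,-0.06],[0,0.1,0],0.8],[[0,0,-0.09],[0,0.2,0],0.8],[[0,0,-0.12],[0,0.3,0],0.8],[[0,0,-0.12],[0,0.4,0],0.8]]';  python3 - <<'E'
from h import *
np.set_printoptions(precision=1,suppress=True)
s=viewer.camera("side");t=viewer.camera("top");o=st();print(np.round(o["eef_rot"],2));goal((515,0,320),1)
for q in("paddle_eye","paddle_grip","paddle","scraper","scraper_grip","scraper_clip"):
    for n,c in(("t",t),("s",s)): print(q,n,[(np.round(m["pixel"],1).tolist(),round(m["p"],2)) for m in viewer.mark_of(q,c)[:6]])
for n,c in(("t",t),("s",s)):
  for m in viewer.outline_of("paddle",c): ys,xs=np.nonzero(m["pixels"]);print(n,m["pixel"],m["p"],xs.min(),xs.max(),ys.min(),ys.max())
u=np.array([np.cos(.131),-np.sin(.131),0]);n0=np.array([573.5,-274.5,0])
for z in(207,183,111,80,23): q=n0+u*18+[0,0,z];print("expected hanging",z,proj(t,q),proj(s,q))
E
```

```text
time_s: 15.97
ee_pos: [479.8, -256.4, 206.5]
eef_rot: [[-0.834, 0.124, 0.538], [0.113, 0.992, -0.053], [-0.541, 0.016, -0.841]]
wrist_force: [0.4, -0.4, 0.6]
width: 0.804
grasp_force: 0.0
time_s: 16.38
ee_pos: [415.2, -252.1, 313.0]
eef_rot: [[-0.976, 0.128, 0.174], [0.127, 0.992, -0.012], [-0.174, 0.011, -0.985]]
wrist_force: [-0.7, -0.1, 0.1]
width: 0.798
grasp_force: 0.0
16.4833 [ 418.2 -250.2  308. ] [ 0.6 -0.  -0.1  1.9 -0.1  1.1  2. ] F [-1.2  0.7 -1. ] 0.8022615714965953 0.0
[[-1.   0.1  0.2]
 [ 0.1  1.  -0. ]
 [-0.2  0.  -1. ]]
shift [-0.1  0.3  0. ] turn [ 0.   0.2 -0.1]
paddle_eye t [([185.6, 216.6], 0.85), ([482.1, 184.6], 0.61), ([181.7, 128.8], 0.58)]
paddle_eye s [([197.1, 265.6], 0.94), ([318.7, 225.7], 0.76), ([378.6, 210.8], 0.63), ([406.1, 313.5], 0.62)]
paddle_grip t [([257.6, 341.7], 0.8), ([212.4, 143.8], 0.71), ([136.1, 208.8], 0.57), ([470.7, 195.0], 0.56), ([346.3, 203.8], 0.44)]
paddle_grip s [([403.6, 353.2], 0.97), ([315.7, 205.1], 0.71), ([379.5, 234.0], 0.66), ([230.1, 268.7], 0.59)]
paddle t [([483.6, 179.1], 0.9), ([176.0, 217.1], 0.89), ([241.8, 376.2]
[... 298 characters left out ...]
aper_grip s [([314.6, 251.4], 0.63)]
scraper_clip t [([266.2, 191.2], 0.79)]
scraper_clip s [([344.8, 241.4], 0.48)]
t [224.1, 145.6] 0.93 183 249 122 164
t [120.3, 207.3] 0.75 87 186 186 228
t [260.0, 322.9] 0.63 230 287 293 392
t [468.4, 193.1] 0.62 451 483 182 202
s [405.7, 355.4] 0.79 399 413 316 389
s [426.0, 351.8] 0.66 387 449 282 401
s [376.1, 238.7] 0.65 365 382 218 248
s [245.0, 267.5] 0.62 197 270 259 282
s [318.4, 198.9] 0.56 315 324 192 217
expected hanging 207 [484.3 191.2] [397.1 319.4]
expected hanging 183 [480.2 193.5] [396.1 327.3]
expected hanging 111 [469.2 199.7] [393.1 349.9]
expected hanging 80 [465.  202.1] [391.9 359.1]
expected hanging 23 [457.7 206.2] [389.8 375.3]
```

```bash
python3 -m crank '[[[0,0.01,0],[0,0.1,0],0.7],[[0,0.03,0],[0,0.17,0],0.7],[[0,0.065,0],[0,0.175,0],0.7],[[0,0.1,0],[0,0.175,0],0.7],[[0,0.135,0],[0,0.175,0],0.7]]'; python3 -c "
from h import *
goal((470,40,240),2)"
```

```text
time_s: 17.6
ee_pos: [433.2, -114.8, 308.6]
eef_rot: [[-0.992, 0.124, -0.001], [0.124, 0.992, 0.017], [0.003, 0.016, -1.0]]
wrist_force: [1.0, 0.2, -0.6]
width: 0.702
grasp_force: 0.0
shift [-0.0174  0.1571  0.0711] turn [ 0.0166 -0.0014 -0.1597]
```

```bash
python3 -m crank '[[[-0.003,0.035,0],[0.005,0,-0.04],0.7],[[-0.006,0.07,0.01],[0.01,0,-0.08],0.7],[[-0.01,0.1,0.03],[0.016,0,-0.12],0.7],[[-0.014,0.13,0.05],[0.016,0,-0.16],0.7],[[-0.0175,0.157,0.071],[0.016,0,-0.16],0.7]]'; python3 -c "
from h import *
goal((517,214,130),2)"
```

```text
time_s: 18.02
ee_pos: [470.2, 40.4, 239.9]
eef_rot: [[-0.999, -0.039, 0.0], [-0.039, 0.999, 0.001], [-0.001, 0.001, -1.0]]
wrist_force: [0.7, -1.0, 0.3]
width: 0.701
grasp_force: 0.0
shift [-0.0534  0.1716  0.11  ] turn [0.0005 0.0005 0.0041]
```

```bash
python3 -m crank '[[[-0.011,0.034,0.02],[0,0,0],0.7],[[-0.022,0.068,0.04],[0,0,0],0.7],[[-0.033,0.103,0.065],[0,0,0],0.7],[[-0.044,0.137,0.09],[0,0,0],0.7],[[-0.0535,0.1715,0.11],[0,0,0.004],0.7]]' >/dev/null; python3 -m crank '[[[0,0,0],[0,0,0],0.7],[[0,0,0.03],[0,0,0],0.7],[[0,0,0.06],[0,0,0],0.7],[[0,0,0.085],[0,0,0],0.7],[[0,0,0.096],[0,0,0],0.7]]'; python3 -c "
from h import *
goal((517,214,31.5),2)"
```

```text
time_s: 18.85
ee_pos: [514.9, 207.7, 33.3]
eef_rot: [[-0.999, -0.032, -0.004], [-0.032, 0.999, -0.001], [0.004, -0.001, -1.0]]
wrist_force: [0.0, 0.0, -0.5]
width: 0.7
grasp_force: 0.0
shift [-0.0024  0.0062  0.0018] turn [-0.0006 -0.0043 -0.0033]
```

```bash
python3 -m crank '[[[0,0,0],[0,0,0],0.7],[[0,0,0],[0,0,0],0.7]]'; python3 -c "
from h import *
goal((517,214,31.5),2)"
```

```text
time_s: 19.02
ee_pos: [516.5, 208.6, 36.9]
eef_rot: [[-1.0, -0.031, -0.001], [-0.031, 1.0, 0.001], [0.001, 0.001, -1.0]]
wrist_force: [0.0, 0.3, 0.4]
width: 0.699
grasp_force: 0.0
shift [-0.0007  0.0054  0.0054] turn [ 0.0005 -0.001  -0.0034]
```

```bash
python3 -m crank '[[[0,0.003,0.002],[0,0,0],0.7],[[-0.001,0.005,0.005],[0,0,0],0.7],[[-0.001,0.005,0.005],[0,0,0],0.6],[[-0.001,0.005,0.005],[0,0,0],0],[[-0.001,0.005,0.005],[0,0,0],0]]' 60 ; python3 -m crank '[[[0,0,0],[0,0,0],0],[[0,0,0],[0,0,0],0],[[0,0,0],[0,0,0],0],[[0,0,0],[0,0,0],0],[[0,0,0],[0,0,0],0]]'; python3 -m crank '[[[0,0,0],[0,0,0],0],[[0,0,0],[0,0,0],0],[[0,0,0],[0,0,0],0],[[0,0,0],[0,0,0],0],[[0,0,0],[0,0,0],0]]'
```

```text
time_s: 19.43
ee_pos: [517.4, 213.4, 31.7]
eef_rot: [[-1.0, -0.031, -0.0], [-0.031, 1.0, 0.0], [0.0, 0.0, -1.0]]
wrist_force: [-0.0, 0.1, 1.2]
width: 0.526
grasp_force: 0.0
time_s: 19.85
ee_pos: [517.2, 213.3, 31.4]
eef_rot: [[-1.0, -0.031, -0.001], [-0.031, 1.0, 0.0], [0.001, 0.0, -1.0]]
wrist_force: [0.6, -0.0, 1.1]
width: 0.249
grasp_force: 60.0
time_s: 20.27
ee_pos: [517.2, 213.3, 31.4]
eef_rot: [[-1.0, -0.031, -0.001], [-0.031, 1.0, 0.0], [0.001, 0.0, -1.0]]
wrist_force: [-0.4, -1.4, 2.9]
width: 0.252
grasp_force: 60.0
```

```bash
python3 -m crank '[[[0,0,-0.01],[0,0,0],0],[[0,0,-0.04],[0,0,0],0],[[0,0,-0.08],[0,0,0],0],[[0,0,-0.12],[0,0,0],0],[[0,0,-0.155],[0,0,0],0]]' 60 >/dev/null; python3 -m crank '[[[0,0,-0.035],[0,0,0],0],[[0,0,-0.07],[0,0,0],0],[[0,-0.01,-0.1],[0,0,0],0],[[0,-0.025,-0.11],[0,0,0],0],[[0,-0.025,-0.11],[0,0,0],0]]'
python3 - <<'E'
from h import *
np.set_printoptions(precision=1,suppress=True)
t=viewer.camera("top");s=viewer.camera("side");o=st();P=np.array(o["ee_pos"]);R=np.array(o["eef_rot"]);ex=-R[:,0]
for n,dx,z in(("scraper",72,0),("scraper_clip",99,30),("scraper_grip",0,14)):
    q=P+ex*dx+[0,0,18.6+z]
    print(n,"pred",q,proj(t,q),proj(s,q),[(np.round(m["pixel"],1).tolist(),round(m["p"],2)) for c in(t,s) for m in viewer.mark_of(n,c)[:3]])
for c in (t,s):
  for m in viewer.outline_of("scraper",c)[:2]:
    ys,xs=np.nonzero(m["pixels"]);print(m["pixel"],m["p"],xs.min(),xs.max(),ys.min(),ys.max())
    if c is t:
      for r in range(ys.min(),ys.min()+32,3):
        w=xs[ys==r]; print(r,w.min(),w.max())
np.set_printoptions(precision=4,suppress=True);goal((501.8,4.7,282),3)
E
```

```text
time_s: 21.1
ee_pos: [519.3, 186.7, 299.7]
eef_rot: [[-1.0, -0.029, 0.004], [-0.029, 1.0, 0.001], [-0.004, 0.001, -1.0]]
wrist_force: [0.3, -0.3, -2.3]
width: 0.25
grasp_force: 60.0
21.2 [517.9 188.2 296.5] [ 0.   0.2 -0.5  1.6  0.1  1.3  1.1] F [-0.7  0.1 -2.6] 0.24454846684137202 59.999197125434875
scraper pred [589.9 190.5 315. ] [263.4 182.8] [342.1 181.2] [([340.9, 180.5], 0.58)]
scraper_clip pred [616.9 191.3 345. ] [260.8 165. ] [351.4 170.6] [([351.9, 170.3], 0.61)]
scraper_grip pred [517.9 188.2 329.1] [263.5 218.6] [317.8 179.6] [([318.9, 177.6], 0.71)]
[324.6, 182.0] 0.82 286 361 163 190
shift [ 0.022  -0.1833  0.0139] turn [ 0.0004 -0.0016 -0.0204]
```

```bash
python3 -m crank '[[[0.005,-0.036,0],[0,0,0],0],[[0.01,-0.072,0],[0,0,-0.01],0],[[0.015,-0.108,0.005],[0,0,-0.02],0],[[0.02,-0.144,0.01],[0,0,-0.02],0],[[0.022,-0.183,0.014],[0,0,-0.02],0]]' >/dev/null; python3 -m crank '[[[0,0,0],[0,0,0],0],[[0,0,0],[0,0,0],0],[[0,0,0],[0,0,0],0]]'
python3 - <<'E'
from h import *
np.set_printoptions(precision=1,suppress=True)
t=viewer.camera("top");s=viewer.camera("side");o=st();P=np.array(o["ee_pos"]);R=np.array(o["eef_rot"]);ex=-R[:,0]
for n,dx,z in(("scraper",72,0),("scraper_clip",99,30),("scraper_grip",0,14)):
    q=P+ex*dx+[0,0,18.6+z]
    print(n,"pred",q,proj(t,q),proj(s,q),[(np.round(m["pixel"],1).tolist(),round(m["p"],2)) for c in(t,s) for m in viewer.mark_of(n,c)[:3]])
print("eye_bar",[(np.round(m["pixel"],1).tolist(),np.round(at_z(c,m["pixel"],250),1),round(m["p"],2)) for c in(t,s) for m in viewer.mark_of("eye_bar",c)[:3]])
print("tip pred",[proj(c,P+ex*130+[0,0,18.6+31]) for c in(t,s)])
for c in (t,s):
  for m in viewer.outline_of("scraper",c)[:2]:
    ys,xs=np.nonzero(m["pixels"]);print(m["pixel"],m["p"],xs.min(),xs.max(),ys.min(),ys.max())
    for r in range(ys.min(),ys.min()+32,4):
        w=xs[ys==r]; print(r,w.min(),w.max(),end="; ")
# light scan: dark sleeve centroid in the side and top pictures
for c,w in((t,(335,375,175,195)),(s,(350,385,215,250))):
    g=c["image"].astype(int); m=(g.max(2)<60); m2=np.zeros_like(m); m2[w[2]:w[3],w[0]:w[1]]=m[w[2]:w[3],w[0]:w[1]]
    n,l,stt,ce=cv2.connectedComponentsWithStats(m2.astype(np.uint8)); print("dark",[(stt[i].tolist(),ce[i],at_z(c,ce[i],250)) for i in range(1,n) if stt[i][4]>8])
np.set_printoptions(precision=4,suppress=True);goal((501.8,4.7,282),3)
E
```

```text
time_s: 22.27
ee_pos: [502.0, 5.1, 282.3]
eef_rot: [[-0.999, -0.051, -0.001], [-0.051, 0.999, 0.001], [0.001, 0.001, -1.0]]
wrist_force: [-0.3, 0.4, -1.6]
width: 0.25
grasp_force: 60.0
22.3667 [502.    5.9 282.3] [ 0.3  0.1 -0.4  1.8  0.1  1.3  1.5] F [ 0.2 -0.5 -1. ] 0.2513182930178208 59.99912202358246
scraper pred [573.9   9.7 300.9] [356.4 191.5] [354.3 217.8] [([354.0, 216.1], 0.87)]
scraper_clip pred [600.9  11.1 330.9] [356.7 174.2] [364.9 206.2] [([368.8, 205.5], 0.7)]
scraper_grip pred [502.    5.9 314.9] [359.8 226.9] [327.6 217. ] [([326.8, 217.2], 0.89)]
eye_bar [([358.2, 233.9], array([586.7,   9.1, 250. ]), 0.86)]
tip pred [array([355.6, 158.1]), array([376.3, 204.2])]
[345.9, 261.9] 0.44 345 349 252 271
252 345 346; 256 345 347; 260 345 348; 264 346 348; 268 346 349; Traceback (most recent call last):
  File "<stdin>", line 13, in <module>
    return umr_minimum(a, axis, None, out, keepdims, initial, where)
ValueError: zero-size array to reduction operation minimum which has no identity
```

Run:
```python
from h import *
np.set_printoptions(precision=1,suppress=True)
s=viewer.camera("side");t=viewer.camera("top");o=st();P=np.array(o["ee_pos"]);R=np.array(o["eef_rot"]);ex=-R[:,0]
for n,c,w in(("top0",t,(335,375,175,195)),("side0",s,(350,385,215,250))):
    im=cv2.cvtColor(cv2.imread(f"pics/{n}.png"),cv2.COLOR_BGR2RGB)
    m=(im.astype(int).max(2)<75); m2=np.zeros_like(m); m2[w[2]:w[3],w[0]:w[1]]=m[w[2]:w[3],w[0]:w[1]]
    k,l,stt,ce=cv2.connectedComponentsWithStats(m2.astype(np.uint8)); print(n,"dark",[(stt[i].tolist(),ce[i],at_z(c,ce[i],250)) for i in range(1,k) if stt[i][4]>8])
for m in viewer.outline_of("scraper",s)[:2]:
    ys,xs=np.nonzero(m["pixels"]);print(m["pixel"],m["p"],xs.min(),xs.max(),ys.min(),ys.max())
    sel=xs>345; print("bbox clip part",sorted(set(zip(xs[sel].tolist(),[0]*sel.sum())))[-1],[ (r,xs[(ys==r)&sel].min(),xs[(ys==r)&sel].max()) for r in range(ys[sel].min(),ys[sel].max()+1,2)])
print("pred outer: bulge",proj(s,P+ex*130+[0,0,18.6+31]),"top spine",proj(s,P+ex*68+[0,0,18.6+52]),"top nose",proj(s,P+ex*112+[0,0,18.6+52]),"nose end",proj(s,P+ex*112+[0,0,18.6+2]),"spine end",proj(s,P+ex*72+[0,0,18.6-20]))
```

```text
22.9167 [501.9   4.8 282.2] [ 0.3  0.1 -0.4  1.8  0.1  1.3  1.5] F [-0.3  0.4 -1.8] 0.25036121290017654 59.99898970127106
top0 dark [([346, 176, 6, 2, 9], array([349. , 176.6]), array([616.6,  20.2, 250. ])), ([343, 182, 25, 13, 218], array([355.3, 187.2]), array([593.9,   7.4, 250. ]))]
side0 dark [([358, 228, 7, 9, 26], array([360.8, 231.7]), array([596.5,  17.7, 250. ]))]
[321.7, 218.9] 0.83 291 376 199 231
bbox clip part (376, 0) [(199, np.int64(360), np.int64(363)), (201, np.int64(355), np.int64(370)), (203, np.int64(354), np.int64(374)), (205, np.int64(354), np.int64(376)), (207, np.int64(354), np.int64(375)), (209, np.int64(354), np.int64(374)), (211, np.int64(352), np.int64(372)), (213, np.int64(346), np.int64(370)), (215, np.int64(346), np.int64(368)), (217, np.int64(346), np.int64(365)), (219, np.int64(346), np.int64(363)), (221, np.int64(352), np.int64(361)), (223, np.int64(352), np.int64(359)), (225, np.int64(354), np.int64(358))]
pred outer: bulge [376.4 204.5] top spine [353.8 200.4] top nose [370.3 198.1] nose end [369.1 215.2] spine end [354.1 224.6]
```

```bash
python3 -m crank '[[[0.001,0,0.01],[0,0,0],0],[[0.001,0,0.02],[0,0,0],0],[[0.001,0,0.028],[0,0,0],0],[[0.001,0,0.034],[0,0,0],0],[[0.001,0,0.036],[0,0,0],0]]' 60; python3 -m crank '[[[0,0,0.006],[0,0,0],0],[[0,0,0.012],[0,0,0],0],[[0,0,0.018],[0,0,0],0],[[0,0,0.024],[0,0,0],0],[[0,0,0.026],[0,0,0],0]]'; python3 -c "
from h import *
goal((501,4.7,197),3)"
```

```text
time_s: 23.38
ee_pos: [500.3, 4.6, 244.8]
eef_rot: [[-0.999, -0.051, -0.003], [-0.051, 0.999, 0.0], [0.003, 0.001, -1.0]]
wrist_force: [0.3, 0.9, -2.2]
width: 0.249
grasp_force: 60.0
time_s: 23.8
ee_pos: [500.4, 4.7, 219.2]
eef_rot: [[-0.999, -0.052, -0.002], [-0.052, 0.999, 0.0], [0.002, 0.0, -1.0]]
wrist_force: [-2.2, -0.5, 0.2]
width: 0.248
grasp_force: 60.0
shift [-0.0006  0.      0.0222] turn [ 0.0004 -0.002  -0.0008]
```

```bash
python3 -m crank '[[[0,0,0.006],[0,0,0],0],[[0,0,0.012],[0,0,0],0],[[0,0,0.017],[0,0,0],0],[[0,0,0.02],[0,0,0],0],[[0,0,0.022],[0,0,0],0]]';python3 -m crank '[[[0,0,0],[0,0,0],0],[[0,0,0.001],[0,0,0],0],[[0,0,0.002],[0,0,0],0]]'
python3 - <<'E'
from h import *
np.set_printoptions(precision=1,suppress=True)
s=viewer.camera("side");o=st();P=np.array(o["ee_pos"]);R=np.array(o["eef_rot"]);ex=-R[:,0]
for n,dx,z in(("scraper",72,0),("scraper_clip",99,30),("scraper_grip",0,14),("clip_gate",77,-14)):
    q=P+ex*dx+[0,0,18.6+z]
    print(n,"pred",q,proj(s,q),[(np.round(m["pixel"],1).tolist(),round(m["p"],2)) for m in viewer.mark_of(n,s)[:3]])
for n in("scraper","clip_gate"):
  for m in viewer.outline_of(n,s)[:2]:
    ys,xs=np.nonzero(m["pixels"]);print(n,m["pixel"],m["p"],xs.min(),xs.max(),ys.min(),ys.max())
print("bulge",proj(s,P+ex*130+[0,0,18.6+31]))
for m in viewer.mark_of("eye_bar",s)[:2]: print(m)
E
```

```text
time_s: 24.22
ee_pos: [500.8, 4.7, 197.7]
eef_rot: [[-0.999, -0.051, -0.001], [-0.051, 0.999, 0.0], [0.001, 0.001, -1.0]]
wrist_force: [1.3, 0.1, -1.6]
width: 0.246
grasp_force: 60.0
time_s: 24.47
ee_pos: [501.0, 4.7, 196.4]
eef_rot: [[-0.999, -0.051, -0.0], [-0.051, 0.999, 0.0], [0.0, 0.0, -1.0]]
wrist_force: [1.1, -0.4, -1.3]
width: 0.249
grasp_force: 60.0
24.5167 [500.9   4.7 196.2] [ 0.3  0.2 -0.4  1.9  0.1  1.1  1.5] F [-0.3  0.6 -0.9] 0.2485306220510887 59.99911844730377
scraper pred [572.8   8.4 214.8] [352.7 245.7] [([352.2, 246.2], 0.68), ([355.6, 304.4], 0.19)]
scraper_clip pred [599.8   9.8 244.8] [362.8 234.8] [([365.0, 233.8], 0.84)]
scraper_grip pred [500.9   4.7 228.8] [326.9 245.5] [([324.9, 242.7], 0.57), ([353.1, 246.8], 0.48)]Traceback (most recent call last):
  File "<stdin>", line 6, in <module>
ValueError: it knows: board, bowl, eye_bar, eyepost, hook_nose, hook_seat, hookpost, jar, mug, paddle, paddle_eye, paddle_grip, scraper, scraper_clip, scraper_grip
```

Run:
```python
from h import *
np.set_printoptions(precision=1,suppress=True)
s=viewer.camera("side");t=viewer.camera("top")
print(tri(t,(420+207/3.333,130+230/3.333),s,(330+200/3.333,255+232/3.333)))
for n,c in(("t",t),("s",s)):
  for m in viewer.outline_of("paddle",c): ys,xs=np.nonzero(m["pixels"]);print(n,m["pixel"],round(m["p"],2),xs.min(),xs.max(),ys.min(),ys.max())
```

```text
(array([ 576.5, -276.3,  193.9]), np.float64(0.4123222745816236))
t [126.4, 208.2] 0.97 87 187 186 228
t [221.9, 144.2] 0.87 181 250 122 164
t [258.6, 321.3] 0.72 228 288 293 391
t [467.7, 194.2] 0.58 449 488 183 205
s [238.6, 269.6] 0.86 191 270 259 282
s [403.1, 353.5] 0.73 387 411 316 384
s [375.1, 241.8] 0.68 365 383 218 248
```

```bash
python3 -m crank '[[[-0.0057,0,0.0093],[0,-0.1,0],0],[[-0.0122,0,0.018],[0,-0.2,0],0],[[-0.0197,0,0.026],[0,-0.3,0],0],[[-0.0197,0,0.026],[0,-0.3,0],0]]'; python3 -c "
from h import *
st()"
```

```text
time_s: 25.2
ee_pos: [518.3, 5.3, 168.3]
eef_rot: [[-0.953, -0.051, 0.298], [-0.049, 0.999, 0.015], [-0.298, -0.0, -0.955]]
wrist_force: [-0.0, -0.5, -1.9]
width: 0.249
grasp_force: 60.0
25.2 [518.3   5.3 168.3] [ 0.32  0.08 -0.41  2.13  0.07  0.64  1.49] F [-0.  -0.5 -1.9] 0.24861262968459039 59.99914884567261
```

```bash
python3 -m crank '[[[-0.0057,0,0.0093],[0,-0.1,0],0],[[-0.0122,0,0.018],[0,-0.2,0],0],[[-0.0197,0,0.026],[0,-0.3,0],0],[[-0.0197,0,0.026],[0,-0.3,0],0]]'; python3 -c "
from h import *
st()"
```

```text
time_s: 25.53
ee_pos: [543.1, 4.6, 152.6]
eef_rot: [[-0.849, -0.048, 0.527], [-0.046, 0.999, 0.017], [-0.527, -0.009, -0.85]]
wrist_force: [0.9, -0.2, -1.2]
width: 0.252
grasp_force: 60.0
25.5333 [543.1   4.6 152.6] [ 0.54  0.06 -0.64  2.3   0.27  0.24  1.3 ] F [ 0.9 -0.2 -1.2] 0.2515341041429467 59.99943137168884
```

```bash
python3 -m crank '[[[0,0,0],[0,0,0],0.8],[[0,0,0],[0,0,0],0.8],[[0,0,0],[0,0,0],0.8],[[0,0,0],[0,0,0],0.8],[[0,0,0],[0,0,0],0.8]]' >/dev/null; python3 -m crank '[[[0,0,0],[0,0,0],0.8],[[0,0,-0.01],[0,0,0],0.8],[[0,0,-0.035],[0,0,0],0.8],[[0,0,-0.07],[0,0,0],0.8],[[0,0,-0.1],[0,0,0],0.8]]'; python3 -m crank '[[[0,0,-0.03],[0,0.05,0],0.8],[[0,0,-0.06],[0,0.1,0],0.8],[[0,0,-0.09],[0,0.2,0],0.8],[[0,0,-0.11],[0,0.3,0],0.8],[[0,0,-0.11],[0,0.35,0],0.8]]'
python3 - <<'E'
from h import *
np.set_printoptions(precision=1,suppress=True)
for k in range(2):
  s=viewer.camera("side");t=viewer.camera("top")
  for q in("paddle","scraper","paddle_grip","scraper_grip","scraper_clip","paddle_eye"):
    print(q,[(n,np.round(m["pixel"],1).tolist(),round(m["p"],2)) for n,c in(("t",t),("s",s)) for m in viewer.mark_of(q,c)[:5]])
  for q in("paddle","scraper"):
    for m in viewer.outline_of(q,s): ys,xs=np.nonzero(m["pixels"]);print(q,m["pixel"],round(m["p"],2),xs.min(),xs.max(),ys.min(),ys.max())
for q,z in(("bowl",0),("mug",0),("jar",0)): print(q,[at_z(c,m["pixel"],z) for c in(t,s) for m in viewer.mark_of(q,c)[:1]])
E0=np.array([598,9.8,0.])
for x,z in((0,250),(0,226),(0,148),(0,60)): q=E0+[x,0,z];print("expect scraper",z,proj(t,q),proj(s,q))
st()
E
```

```text
time_s: 26.37
ee_pos: [490.2, 3.2, 238.0]
eef_rot: [[-0.849, -0.048, 0.526], [-0.044, 0.999, 0.021], [-0.527, -0.005, -0.85]]
wrist_force: [1.4, -1.5, -0.9]
width: 0.801
grasp_force: 0.0
time_s: 26.78
ee_pos: [433.5, -0.0, 336.5]
eef_rot: [[-0.978, -0.046, 0.205], [-0.047, 0.999, -0.002], [-0.205, -0.011, -0.979]]
wrist_force: [0.3, -0.5, -0.9]
width: 0.802
grasp_force: 0.0
paddle [('t', [241.3, 377.1], 0.97), ('t', [476.0, 179.1], 0.96), ('t', [186.9, 135.0], 0.78), ('t', [178.3, 212.7], 0.71), ('s', [317.7, 222.1], 0.82), ('s', [208.3, 269.0], 0.81), ('s', [411.9, 323.6], 0.77), ('s', [380.0, 223.8], 0.58)]
scraper [('t', [354.1, 176.2], 0.75), ('s', [369.3, 244.9], 0.86), ('s', [359.0, 236.7], 0.57), ('s', [409.8, 325.0], 0.56)]
paddle_grip [('t', [254.9, 339.6], 0.95), ('t', [215.3, 143.6], 0.74), ('t', [133.2, 212.9], 0.62), ('s', [315.6, 206.4], 0.93), ('s', [397.1, 351.4], 0.6), ('s', [381.5, 231.0], 0.49), ('s', [391.8, 304.0], 0.22)]
scraper_grip [('t', [436.2, 272.6], 0.64), ('s', [363.4, 265.0], 0.72)]
scraper_clip [('t', [356.3, 187.3], 0.81), ('t', [437.0, 273.2], 0.38),
[... 1508 characters left out ...]
00.4, 355.6] 0.94 386 409 316 383
paddle [316.5, 202.8] 0.9 303 325 192 227
paddle [377.3, 236.4] 0.61 365 382 218 247
paddle [241.6, 268.1] 0.6 191 270 259 283
scraper [358.0, 266.2] 0.69 348 376 228 299
bowl [array([445.2,  27.7,   0. ]), array([441.7,  26.4,   0. ])]
mug [array([771.1, 173.1,   0. ]), array([774.5, 164.6,   0. ])]
jar [array([ 420.7, -224.3,    0. ]), array([ 410.7, -218.4,   -0. ])]
expect scraper 250 [354.2 185.3] [362.2 233.2]
expect scraper 226 [353.3 187.8] [361.7 240.8]
expect scraper 148 [350.8 195.2] [360.2 264.2]
expect scraper 60 [348.4 202.3] [358.7 288.8]
28.6833 [432.9  -0.1 331.5] [ 0.7 -0.2 -0.6  2.  -0.1  1.2  1.7] F [ 0.  -0.6 -0.5] 0.7975087423472599 0.0
```

```bash
W='x'; python3 -m crank '[[[0,0,-0.01],[0,0,0],0.8],[[0,0,-0.02],[0,0,0],0.8],[[0,0,-0.02],[0,0,0],0.8],[[0,0,-0.02],[0,0,0],0.8],[[0,0,-0.02],[0,0,0],0.8]]' >/dev/null
for i in 1 2 3 4 5 6 7 8 9 10 11 12 13 14 15 16; do python3 -m crank '[[[0,0,0],[0,0,0],0.8],[[0,0,0],[0,0,0],0.8],[[0,0,0],[0,0,0],0.8],[[0,0,0],[0,0,0],0.8],[[0,0,0],[0,0,0],0.8]]' >/dev/null; done
python3 - <<'E'
from h import *
def box(b): return tuple(slice(*x) for x in b)
B={"scraper":((220,310),(335,385)),"paddle":((305,395),(380,420))}
prev=None
for k in range(8):
  s=viewer.camera("side")["image"].astype(int)
  if prev is not None: print([ (n,int((abs(s-prev)[box(b)].max(2)>45).sum())) for n,b in B.items()],end=" ")
  if k%2==0: prev=s
s=viewer.camera("side")
for q in("paddle","scraper"):
    for m in viewer.outline_of(q,s): ys,xs=np.nonzero(m["pixels"]);print(q,np.round(m["pixel"],1),round(m["p"],2),xs.min(),xs.max(),ys.min(),ys.max())
st()
E
```

```text
[('scraper', 0), ('paddle', 0)] [('scraper', 0), ('paddle', 0)] [('scraper', 0), ('paddle', 0)] [('scraper', 0), ('paddle', 0)] [('scraper', 0), ('paddle', 0)] [('scraper', 0), ('paddle', 0)] [('scraper', 0), ('paddle', 0)] paddle [400.4 356.1] 0.91 385 410 316 383
paddle [242.7 268.6] 0.8 191 270 259 282
paddle [377.3 231.6] 0.69 365 383 218 248
scraper [359.6 265.9] 0.68 351 376 229 300
36.3167 [ 4.288e+02 -1.000e-01  3.511e+02] [ 0.66 -0.25 -0.59  1.93 -0.16  1.21  1.73] F [0.7 0.7 0.3] 0.8020519570279001 0.0
```

```bash
python3 -c "
from workcell import arm
print(arm.job_done())"
```

```text
the job is handed in; nothing more can be done
None
```

I handed the job in at about 36 s: the paddle's eye is inside the snap hook with its gate shut, and the scraper's clip is over the eye bar. Both tools hang still with the robot clear, and the bowl, mug and jar have not moved; I judged the scraper's gate shut from the force readings, not from a picture.

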